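Shake the battery out of the upturned battery box

ROBOT

A 6-joint arm with a two-finger parallel gripper is mounted at the origin on a cart in front of the work surface, level with it; the furniture and walls round the work are solid. World frame = base frame: x ahead of the robot, y to its left, z up, the work surface at z = 0. Lengths are in mm, angles in rad, forces in N, time in s.
With the tool pointing down it reaches from about 300 to 875 mm from the base axis. Payload 6.4 kg.
Tool frame: the origin (TCP) lies on the mounting face of the last link; the fingertips stand 173 mm ahead of it and the grasp point (between the pads) lies 155 mm ahead of it (ctrl.hold_point_z is the distance from the TCP to the grasp point, in mm); z points along the fingers, y is the line along which they close (so a half turn about z gives the same grasp; the last joint's range is limited). The gripper opens to 85 mm and grips with 20 to 120 N. Pads are 22 mm wide; open, the fingers measure 114 mm over their backs; the gripper's body (76 mm by 85 mm) begins 54 mm behind the grasp point. The pads swing forward as they close: fully open they stand 13 mm farther back than shut.
Start: joints at [-1.53, 0.181, 1.607, -0, 1.354, -0.206], TCP at [140.489, -557.589, 404.688] pointing down, gripper open.
Joint ranges: [-2.99, 2.99], [-0.89, 2.07], [0.3, 2.58], [-1.14, 4.28], [0, 2.63], [-3.12, 3.12]. Speed limits (rad/s): [2.57, 2.57, 3.01, 3.14, 3.14, 3.14].

INTERFACE

Orientations are given as a unit quaternion [w, x, y, z].
In Python, from rig import readout, read_camera, hand_in, boxes_of, ctrl gives the robot as it stands.
- The arm moves only by the tool play_rows, never from a script. Its argument "commands" is a list of rows, each a list of 7 numbers: the closure, from -1 (fully open) to 1 (shut), then the shift along the tool's x, y, z in m, then the turn, a rotation vector about the tool's x, y, z in rad. A call has 1 to 20 rows; each row is the pose to reach, as a shift and turn from the pose commanded when the call began, along the tool's axes at that moment; what a row does not reach only later rows make up. A row lasts 1/8 s, in which the tool goes at most 62.5 mm and 10.7 degrees, less where a joint would pass 70% of its speed; a pose out of reach is approached as far as the arm can. A call with a gripper value outside its range is refused whole. The fingers move at their own pace and stop on an object; "grip_force" is the grip in N (left out, the last holds). Time passes only in rows, so rows that repeat a pose let the fingers close. It gives the time, the measured TCP pose, the force, the opening and the grip force at its end, in the units of the state.
- readout.read_state(): the state, without advancing time (a new reading comes with each control period).
- read_camera(name): name is "side" or "top" or "wrist"; returns a dict with "image" (400x640x3 uint8, red, green, blue), "z_map" (400x640 float32, mm along the optical axis (not along the pixel's ray), 0 where there is no reading), "camera_matrix" (3x3 intrinsics, pixels), "cam_to_world" (4x4, takes a point from camera to world coordinates). Camera axes: x right, y up, looking along -z (the intrinsics and any distortion apply to the point x, -y, -z); pixel columns grow to the right and rows downward; lengths in mm; the calibration is good to about 2 mm. The wrist camera is an equidistant fisheye: a pixel r from the principal point sees the ray r / f radians off the axis. A picture is of the moment at which its call begins.
- hand_in(): hands the job in; it is judged then, once.
Trained networks look in the newest picture that a camera, given by its name, has taken for a name from the list of things; names that differ only in an ending like _2 or _b are one class to them, and where a whole thing is asked for, a point or a joint stands for the part that bears it (a point fixed in the world has none). Each returns a list of dicts, best first, with "score" (0 to 1); they miss things now and then, are a little off and sometimes report something else, mostly with a low value. They report only what shows in the picture. A call takes as long as a camera call. They do not tell look-alikes from the thing itself.
- boxes_of(camera, query): "location" ([x, y, z] in mm, in the coordinates of the camera as it stood for that picture, good to about 4 mm: the middle of the surface that is visible of it).
The state is a dict: "time_s": time; "qpos": joint angles; "joint_vel": joint speeds; "joint_efforts": joint torques, N m; "tool_pos": TCP position; "orientation": TCP orientation; "force": force on the tool from outside, world axes, zero at the start; "moment": the same for the moment, N m; "finger_gap": finger opening in mm; "gripper_force": force on a finger pad.
Only numpy, scipy, OpenCV 4.12 (cv2) and the standard library are available. Lean on these libraries where they do the work, as an engineer would, in place of code of your own. Each camera call takes 0.05 s, during which the arm holds its last target. There are 200 camera calls.

TASK

The little clear box with the white ends is our used-battery box, standing upside down with its slot underneath and one battery still inside. Pick it up level so that the battery stays in, hold it over the bowl and shake it until the battery drops through the slot into the bowl, then stand the empty box back on the worktop beside the bowl, the same way up as before, and let go. Do not touch the battery with the fingers, do not push the bowl about and leave the drinking glass alone.

Things in the scene. Friction and masses are not known exactly. Their poses are not given: they have to be found in the camera images.
- battery_box: plastic box standing upside down, 61 (its x) x 55 (its y) x 65 mm high, 0.2 kg: clear walls, solid white block with 4 black feet at 44 to 65 mm, white lid below. Origin: centre of underside, z up. Open slot in the underside, in the middle: 55 along x, 20 along y. Inside, the floor falls 12 degrees from the slot to each y wall. Grip flat on the y faces (55 mm), about 35 mm up; walls are rigid
- battery: AA battery, black with copper end, 14.5 mm thick, 50.5 long (its x), 24 g. Origin: its middle. It lies along the box's x beside a y wall, 17 mm off the box's middle, 13 above its underside. It stays there if carried level and smoothly; a few quick strokes to and fro along the box's y (55 mm in 0.2 s), or rocking about its x by well over 12 degrees, roll it into the slot
- bowl: round white china bowl, 180 mm across at the rim and 60 mm high, walls 5 mm, about 0.55 kg, open above. Origin: centre of the underside
- tumbler: drinking glass, 79 mm across and 90 mm high, near the front of the worktop on the robot's right. Origin: centre of the underside. To be left alone
Not all that is in view belongs to the job. What is shaped like the battery_box but orange is not meant.

How it is judged (in metres and radians):
On the way, in this order (a step that is already met when the one before it is completed fails the run):
1. the box is lifted more than 30 mm off the worktop with the battery still in it (height (world z) of battery_box above 0.03 m and z of battery in the frame of battery_box above 0.008 m and distance between battery and battery_box below 0.05 m), for 0.1 s.
2. the battery has dropped into the bowl while the box is held above it (horizontal distance between battery and bowl below 0.075 m and z of battery in the frame of bowl below 0.05 m and height (world z) of battery_box above 0.05 m and horizontal distance between battery_box and bowl below 0.12 m and z of battery in the frame of battery_box below -0.005 m), for 0.1 s.
At the end, for the whole second after the job is handed in: the battery rests in the bowl (within 75 mm of its centre, under 50 mm above its underside), the bowl stands upright, and the box stands at rest on the worktop, underside down (10 mm, 0.17 rad), its middle more than 100 mm from the middle of the bowl (horizontal distance between battery and bowl below 0.075 m and z of battery in the frame of bowl between 0 and 0.05 m and linear speed of battery below 0.05 m/s and height (world z) of battery_box between -0.01 and 0.01 m and angle between each of battery_box, bowl's own z axis and vertical below 0.17 rad and horizontal distance between battery_box and bowl above 0.1 m and linear speed of battery_box below 0.02 m/s and height (world z) of bowl below 0.01 m); the robot touches nothing.
It fails at once if the battery is touched by the fingers (contact force between the fingers and battery above 0.5 N).
It fails at once if the bowl is pushed more than 40 mm (distance of bowl from where it was at the start of the episode above 0.04 m).
It fails at once if the drinking glass is pushed more than 30 mm or tipped (distance of tumbler from where it was at the start of the episode above 0.03 m or angle between tumbler's own z axis and vertical above 0.35 rad).
It also fails if it takes over 48 s, if anything falls off the work surface, if the arm or the gripper's body presses on something with over 40 N, if the wrist force passes 120 N, or if a joint passes its speed limit or range.

## Working session

There is one attempt and no reset: what is moved stays moved. The work goes in short steps, Python scripts to look and compute and a tool call to move; the robot and the scene stay as the last step left them, time stands still between calls to the robot, and variables do not carry over. Pictures are saved under pics/ and viewed, at most 10 in all, crops included, and the job is handed in when it is done.

Besides the shell and the picture viewer there is one more tool, called after "Request:" in YAML: its name, and indented under it one key for each argument. play_rows: Moves the arm, as the interface text tells. Its arguments: {"type":"object","properties":{"commands":{"type":"array","items":{"type":"array","items":{"type":"number"}}},"grip_force":{"type":"number"}},"required":["commands"]}

```bash
mkdir -p pics; cat > h.py <<'E'
import numpy as np,cv2
from rig import readout, read_camera, hand_in, boxes_of, ctrl
def w(c,p):
    return (c["cam_to_world"]@np.r_[p,1])[:3]
def cloud(c):
    K=c["camera_matrix"];z=c["z_map"];v,u=np.mgrid[:400,:640]
    P=np.stack([(u-K[0,2])/K[0,0]*z,-(v-K[1,2])/K[1,1]*z,-z],-1)
    return P@c["cam_to_world"][:3,:3].T+c["cam_to_world"][:3,3]
E
python3 - <<'E'
from h import *
s=readout.read_state();print(s["tool_pos"],s["orientation"],s["time_s"],ctrl.hold_point_z)
ims=[]
for n in("top","side"):
    c=read_camera(n);ims.append(c["image"]);np.savez(n,**c)
    for q in("battery_box","battery","bowl","tumbler"):
        for r in boxes_of(n,q)[:3]: print(n,q,round(r["score"],2),w(c,r["location"]).round())
    cv2.imwrite(f"pics/{n}.png",c["image"][...,::-1])
E
```

```text
[ 140.47764515 -557.29964729  403.76332959] [-8.90653352e-04  9.92397308e-01  1.23072266e-01  8.54091352e-05] 0.0 154.70000000000002
top battery_box 0.73 [ 483. -662.   62.]
top battery_box 0.72 [ 451. -117.   63.]
top battery_box 0.57 [ 487. -238.   65.]
top bowl 0.68 [528. 183.  25.]
top tumbler 0.7 [ 444. -428.   23.]
side battery_box 0.8 [ 439. -133.   48.]
side battery_box 0.73 [ 476. -248.   51.]
side bowl 0.68 [543. 193.  44.]
side tumbler 0.86 [ 417. -433.   58.]
```

View pics/top.png

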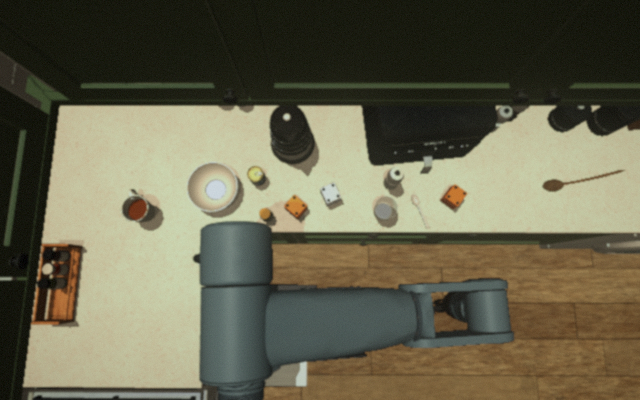

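View pics/side.png

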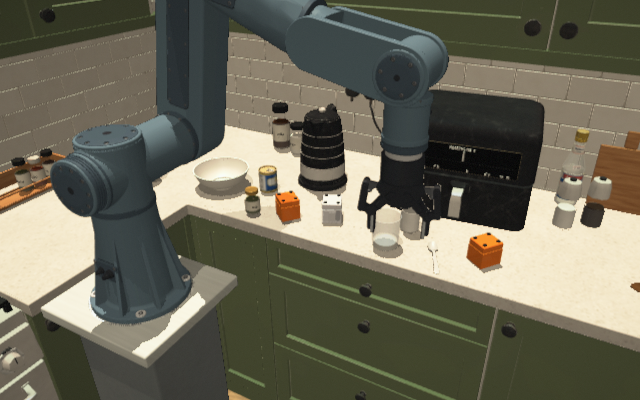

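The white box is at top (331,194) and side (332,208). The bowl is at top (213,188). Orange look-alikes are at top (296,207) and (454,196), and the glass is at top (386,209). I'll fit the box and bowl next.

```bash
python3 - <<'E'
from h import *
from scipy.optimize import least_squares
c=dict(np.load("top.npz"));P=cloud(c).reshape(-1,3);I=c["image"].reshape(-1,3)
m=(abs(P[:,0]-487)<60)&(abs(P[:,1]+238)<60)&(P[:,2]>50)&(P[:,2]<80)
print(m.sum(),np.median(P[m],0),cv2.minAreaRect(P[m,:2].astype(np.float32)))
m=(abs(P[:,0]-528)<130)&(abs(P[:,1]-183)<110)&(P[:,2]>50)&(P[:,2]<72)
B=P[m,:2];r=least_squares(lambda p:np.hypot(*(B-p[:2]).T)-p[2],[528,183,88],loss="soft_l1",f_scale=3);print(m.sum(),r.x)
m=(abs(P[:,0]-560)<150)&(abs(P[:,1]+60)<200)&(P[:,2]>85)&(P[:,2]<500)
print("tall",P[m].min(0),P[m].max(0))
s=readout.read_state();from scipy.spatial.transform import Rotation as R
q=s["orientation"];M=R.from_quat(np.r_[q[1:],q[0]]).as_matrix();print(M.round(3))
t=np.array([470,-238,400])-s["tool_pos"];print(M.T@t)
E
```

```text
281 [ 493.46847104 -237.12906693   62.81385361] ((495.07928466796875, -237.80052185058594), (61.08316421508789, 55.336151123046875), 24.357362747192383)
415 [516.79767122 174.76488586  84.65061732]
tall [ 613.8183017  -258.92153619   85.12841342] [709.88220905 139.76127106 499.97498701]
[[ 0.97   0.244 -0.   ]
 [ 0.244 -0.97   0.   ]
 [ 0.    -0.    -1.   ]]
[ 397.59335526 -229.37825089    4.66410192]
```

Request:
play_rows:
  commands:
    - [-1,0.05,-0.027,0,0,0,0]
    - [-1,0.1,-0.054,0,0,0,-0.03]
    - [-1,0.15,-0.081,0,0,0,-0.06]
    - [-1,0.2,-0.108,0,0,0,-0.09]
    - [-1,0.25,-0.135,0,0,0,-0.12]
    - [-1,0.3,-0.161,0,0,0,-0.15]
    - [-1,0.35,-0.188,0,0,0,-0.18]
    - [-1,0.4,-0.215,0.03,0,0,-0.18]
    - [-1,0.418,-0.225,0.06,0,0,-0.18]
    - [-1,0.418,-0.225,0.07,0,0,-0.18]
    - [-1,0.418,-0.225,0.07,0,0,-0.18]
    - [-1,0.418,-0.225,0.07,0,0,-0.18]
  grip_force: 40

```text
time_s: 2.0
tool_pos: [490.7, -238.5, 336.0]
orientation: [0.001, 0.977, 0.211, 0.001]
force: [0.4, -0.5, -0.1]
finger_gap: 85.3
gripper_force: 0.0
```

```bash
python3 - <<'E'
from h import *
s=readout.read_state();print(s["tool_pos"],s["orientation"],s["time_s"])
c=read_camera("wrist");np.savez("wrist",**c);cv2.imwrite("pics/w1.png",c["image"][...,::-1])
print(c["camera_matrix"],c["cam_to_world"].round(3))
for r in boxes_of("wrist","battery_box")[:3]+boxes_of("wrist","battery")[:2]: print(round(r["score"],2),w(c,r["location"]).round())
E
```

```text
[ 490.65771083 -238.48577466  336.01275768] [8.62055900e-04 9.77471357e-01 2.11065559e-01 5.77500046e-04] 2.0
[[309.70691629   0.         316.79952541]
 [  0.         309.70691629 198.2048273 ]
 [  0.           0.           1.        ]] [[ 4.12000e-01  8.63000e-01  2.92000e-01  5.67510e+02]
 [-9.11000e-01  3.90000e-01  1.35000e-01 -2.04268e+02]
 [ 2.00000e-03 -3.21000e-01  9.47000e-01  3.05671e+02]
 [ 0.00000e+00  0.00000e+00  0.00000e+00  1.00000e+00]]
0.81 [ 461. -127.   57.]
0.71 [ 494. -655.   52.]
0.56 [ 503. -234.   61.]
```

View pics/w1.png

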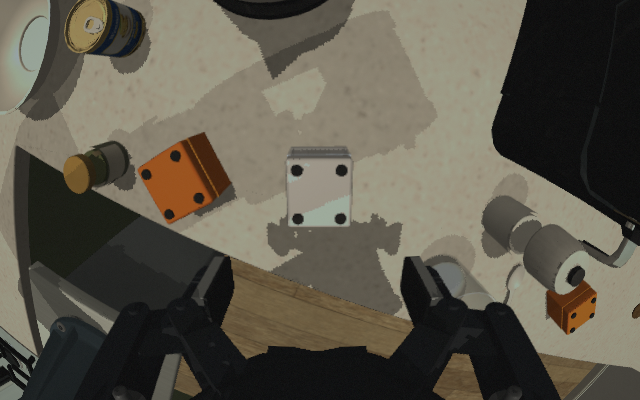

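The white box sits at wrist pixels (287–352, 157–227), square to the fingers. The nearest orange box is at (185,178). I'll compute its corners in the world frame.

```bash
python3 - <<'E'
from h import *
c=dict(np.load("wrist.npz"));K=c["camera_matrix"];T=c["cam_to_world"]
def ray(u,v,z):
    d=np.array([u-K[0,2],v-K[1,2]])/K[0,0];r=np.hypot(*d);s=np.sin(r)/r
    g=T[:3,:3]@np.array([d[0]*s,-d[1]*s,-np.cos(r)]);return T[:3,3]+g*(z-T[2,3])/g[2]
def show(L):
    Q=np.array([ray(*p,64) for p in L])[:,:2];print(Q.round(1),Q.mean(0).round(1))
    for i in range(4):
        e=Q[(i+1)%4]-Q[i];print(np.hypot(*e).round(1),np.degrees(np.arctan2(e[1],e[0])).round(1))
show([(288,157),(351,157),(352,226),(287,227)])
# feet blobs
g=c["image"][150:235,280:360].max(2);n,l,st,ce=cv2.connectedComponentsWithStats((g<60).astype(np.uint8))
F=[ce[i]+[280,150] for i in range(1,n) if 30<st[i,4]<250];print(F,)
F=np.array(F)
if len(F)==4: show(F[[0,1,3,2]] if F[2][0]<F[3][0] else F)
E
```

```text
[[ 515.1 -203.5]
 [ 535.8 -249.1]
 [ 482.6 -276.4]
 [ 458.8 -226.1]] [ 498.1 -238.8]
50.1 -65.6
59.9 -152.9
55.7 115.2
60.7 21.9
[array([296.28865979, 170.06185567]), array([341.02083333, 170.        ]), array([297.45882353, 218.43529412]), array([340.20238095, 218.38095238])]
[[ 508.  -213.8]
 [ 522.8 -246.5]
 [ 484.8 -264.1]
 [ 469.9 -231.2]] [ 496.4 -238.9]
35.9 -65.6
41.9 -155.2
36.1 114.4
41.9 24.5
```

Request:
play_rows:
  commands:
    - [-1,0.005,0.003,0.03,0,0,0]
    - [-1,0.005,0.003,0.06,0,0,0]
    - [-1,0.005,0.003,0.09,0,0,0]
    - [-1,0.005,0.003,0.12,0,0,0]
    - [-1,0.005,0.003,0.14,0,0,0]
    - [-1,0.005,0.003,0.146,0,0,0]
    - [-1,0.005,0.003,0.146,0,0,0]
    - [0.2,0.005,0.003,0.146,0,0,0]
    - [0.5,0.005,0.003,0.146,0,0,0]
    - [1,0.005,0.003,0.146,0,0,0]
    - [1,0.005,0.003,0.146,0,0,0]
    - [1,0.005,0.003,0.146,0,0,0]
    - [1,0.005,0.003,0.146,0,0,0]
    - [1,0.005,0.003,0.146,0,0,0]
  grip_force: 60

```text
time_s: 3.9
tool_pos: [497.2, -238.3, 190.0]
orientation: [0.001, 0.977, 0.212, 0.001]
force: [-0.8, 0.1, 6.9]
finger_gap: 54.4
gripper_force: 64.2
```

Request:
play_rows:
  commands:
    - [1,0,0,-0.003,0,0,0]
    - [1,0,0,-0.01,0,0,0]
    - [1,0,0,-0.02,0,0,0]
    - [1,0,0,-0.032,0,0,0]
    - [1,0,0,-0.045,0,0,0]
    - [1,0,0,-0.058,0,0,0]
    - [1,0,0,-0.071,0,0,0]
    - [1,0,0,-0.084,0,0,0]
    - [1,0,0,-0.097,0,0,0]
    - [1,0,0,-0.11,0,0,0]
    - [1,0,0,-0.12,0,0,0]
    - [1,0,0,-0.127,0,0,0]
    - [1,0,0,-0.13,0,0,0]
    - [1,0,0,-0.13,0,0,0]

```text
time_s: 5.65
tool_pos: [496.6, -237.9, 318.6]
orientation: [-0.0, 0.977, 0.212, -0.0]
force: [-0.1, -0.4, -2.8]
finger_gap: 54.5
gripper_force: 63.5
```

```bash
python3 - <<'E'
from h import *
from scipy.optimize import least_squares
s=readout.read_state();print(s["tool_pos"],s["time_s"],s["force"],s["finger_gap"])
c=read_camera("side");cv2.imwrite("pics/s2.png",cv2.resize(c["image"][120:280,160:460,::-1],None,fx=2.5,fy=2.5))
P=cloud(c).reshape(-1,3)
m=(abs(P[:,0]-528)<130)&(abs(P[:,1]-183)<115)&(P[:,2]>56)&(P[:,2]<66)
B=P[m,:2];r=least_squares(lambda p:np.hypot(*(B-p[:2]).T)-p[2],[528,183,88],loss="soft_l1",f_scale=3);print(m.sum(),r.x)
for n in("battery","bowl"):
  for r in boxes_of("side",n)[:3]: print(n,r["score"],w(c,r["location"]).round())
E
```

```text
[ 496.62199765 -237.9143701   318.62514924] 5.65 [-0.11934084 -0.44425432 -2.83637066] 54.533948669568005
273 [516.78164533 172.24131153  85.92183771]
bowl 0.98 [545. 192.  45.]
```

View pics/s2.png

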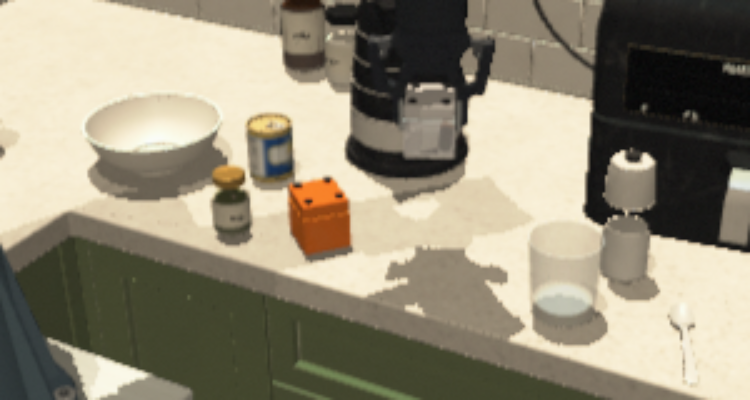

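Request:
play_rows:
  commands:
    - [1,0.002,-0.004,0,0,0,0]
    - [1,0.007,-0.013,0,0,0,0]
    - [1,0.014,-0.027,0,0,0,0]
    - [1,0.023,-0.045,0,0,0,0]
    - [1,0.034,-0.067,0,0,0,0]
    - [1,0.048,-0.093,0,0,0,0]
    - [1,0.064,-0.124,0,0,0,0]
    - [1,0.079,-0.154,0,0,0,0]
    - [1,0.095,-0.183,0,0,0,0]
    - [1,0.11,-0.213,0,0,0,0]
    - [1,0.125,-0.243,0,0,0,0]
    - [1,0.141,-0.272,0,0,0,0]
    - [1,0.154,-0.299,0,0,0,0]
    - [1,0.166,-0.321,0,0,0,0]
    - [1,0.175,-0.339,0,0,0,0]
    - [1,0.182,-0.352,0,0,0,0]
    - [1,0.187,-0.361,0,0,0,0]
    - [1,0.189,-0.366,0,0,0,0]
    - [1,0.189,-0.366,0,0,0,0]

```text
time_s: 8.18
tool_pos: [517.1, 173.5, 318.6]
orientation: [0.0, 0.977, 0.212, -0.0]
force: [-0.5, 0.2, -2.5]
finger_gap: 54.2
gripper_force: 63.5
```

```bash
python3 - <<'E'
from h import *
s=readout.read_state();print(s["tool_pos"],s["time_s"],s["force"],s["finger_gap"])
c=read_camera("wrist");a=c["image"][...,::-1];cv2.imwrite("pics/w3.png",a)
c=read_camera("side");cv2.imwrite("pics/s3.png",cv2.resize(c["image"][100:230,140:320,::-1],None,fx=4,fy=4))
for r in boxes_of("side","battery")[:3]: print(r["score"],w(c,r["location"]).round())
E
```

```text
[517.13692503 173.49273883 318.63341311] 8.175 [-0.46433105  0.15185868 -2.45714465] 54.195169467729414
```

View pics/s3.png

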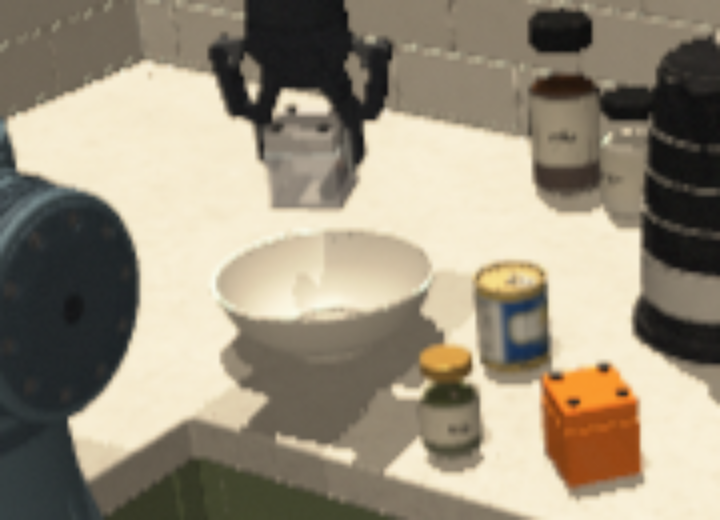

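Request:
play_rows:
  commands:
    - [1,0,0,0.005,0,0,0]
    - [1,0,0,0.015,0,0,0]
    - [1,0,0,0.025,0,0,0]
    - [1,0,0,0.035,0,0,0]
    - [1,0,0,0.04,0,0,0]
    - [1,0,0,0.04,0,0,0]
    - [1,0,0.025,0.04,0,0,0]
    - [1,0,0.025,0.04,0,0,0]
    - [1,0,-0.03,0.04,0,0,0]
    - [1,0,-0.03,0.04,0,0,0]
    - [1,0,0.025,0.04,0,0,0]
    - [1,0,0.025,0.04,0,0,0]
    - [1,0,-0.03,0.04,0,0,0]
    - [1,0,-0.03,0.04,0,0,0]
    - [1,0,0.025,0.04,0,0,0]
    - [1,0,0.025,0.04,0,0,0]
    - [1,0,0,0.04,0,0,0]
    - [1,0,0,0.04,0,0,0]
    - [1,0,0,0.04,0,0,0]

```text
time_s: 10.7
tool_pos: [517.2, 173.5, 278.8]
orientation: [0.0, 0.977, 0.212, 0.0]
force: [1.2, 0.0, -2.4]
finger_gap: 54.5
gripper_force: 65.3
```

```bash
python3 - <<'E'
from h import *
s=readout.read_state();print(s["tool_pos"],s["time_s"],s["force"],s["finger_gap"])
c=read_camera("side");cv2.imwrite("pics/s4.png",cv2.resize(c["image"][100:230,140:320,::-1],None,fx=4,fy=4))
for r in boxes_of("side","battery")[:3]: print(r["score"],w(c,r["location"]).round())
E
```

```text
[517.17887005 173.53521956 278.79320102] 10.7 [ 1.15160482e+00  2.30074065e-03 -2.36007167e+00] 54.47112248691741
```

View pics/s4.png

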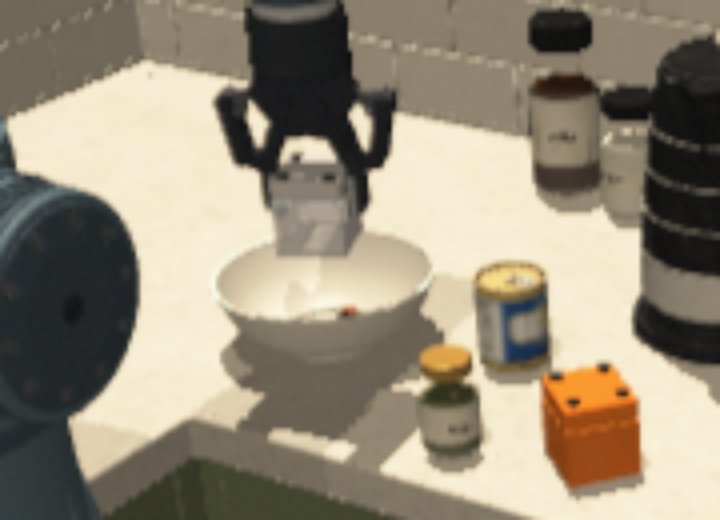

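The battery's copper end is visible in the bowl at crop (347,312), so it has dropped. Next I check a free spot behind and to the left of the bowl.

```bash
python3 - <<'E'
from h import *
for n in("top","side"):
  c=dict(np.load(n+".npz"));P=cloud(c)[c["z_map"]>0]
  for x,y in((620,330),(600,320)):
    m=(np.hypot(P[:,0]-x,P[:,1]-y)<85);print(n,x,y,m.sum(),np.percentile(P[m,2],[0,50,100]).round(1))
c=read_camera("top");P=cloud(c)
m=np.hypot(P[...,0]-517,P[...,1]-174)<70
E
```

```text
top 620 330 9046 [ -9.6 649.9 850.1]
top 600 320 8618 [ -9.6 654.1 850.1]
side 620 330 236 [-3.6  2.1  6.6]
side 600 320 269 [-3.6  2.2 63.9]
```

```bash
python3 - <<'E'
from h import *
for n in("top","side"):
  c=dict(np.load(n+".npz"));P=cloud(c)[c["z_map"]>0]
  for x,y in((390,310),(400,300),(370,300)):
    m=(np.hypot(P[:,0]-x,P[:,1]-y)<85);print(n,x,y,m.sum(),np.percentile(P[m,2],[0,50,100]).round(1) if m.any() else 0)
  m=(P[:,1]>360)&(P[:,1]<520)&(P[:,0]<560)&(P[:,2]>20)&(P[:,2]<200)
  if m.any(): print("mug",P[m].min(0),P[m].max(0))
E
```

```text
top 390 310 1827 [-10.3   1.5  96.1]
top 400 300 1739 [-10.3   1.4  94.9]
top 370 300 1747 [-10.3   1.4  11.8]
mug [-184.63111838  364.09585889   20.00247809] [508.26921659 516.89019342  99.82583479]
side 390 310 724 [-3.5  1.9  7.1]
side 400 300 821 [-147.4    1.9    7.1]
side 370 300 688 [-155.7    1.8    7.1]
```

Request:
play_rows:
  commands:
    - [1,0,0,-0.015,0,0,0]
    - [1,0,0,-0.03,0,0,0]
    - [1,-0.006,-0.014,-0.03,0,0,0]
    - [1,-0.016,-0.04,-0.03,0,0,0]
    - [1,-0.028,-0.07,-0.03,0,0,0]
    - [1,-0.04,-0.1,-0.03,0,0,0]
    - [1,-0.052,-0.13,-0.03,0,0,0]
    - [1,-0.062,-0.156,-0.03,0,0,0]
    - [1,-0.068,-0.171,-0.03,0,0,0]
    - [1,-0.07,-0.177,-0.03,0,0,0]
    - [1,-0.07,-0.177,-0.01,0,0,0]
    - [1,-0.07,-0.177,0.015,0,0,0]
    - [1,-0.07,-0.177,0.035,0,0,0]
    - [1,-0.07,-0.177,0.055,0,0,0]
    - [1,-0.07,-0.177,0.07,0,0,0]
    - [1,-0.07,-0.177,0.08,0,0,0]
    - [1,-0.07,-0.177,0.084,0,0,0]
    - [1,-0.07,-0.177,0.084,0,0,0]

```text
time_s: 13.1
tool_pos: [380.4, 305.6, 194.8]
orientation: [0.0, 0.977, 0.212, 0.0]
force: [-0.7, 1.2, -1.4]
finger_gap: 54.6
gripper_force: 65.4
```

Request:
play_rows:
  commands:
    - [1,0,0,0.002,0,0,0]
    - [1,0,0,0.003,0,0,0]
    - [1,0,0,0.004,0,0,0]
    - [1,0,0,0.0045,0,0,0]
    - [1,0,0,0.0045,0,0,0]

```text
time_s: 13.72
tool_pos: [380.2, 305.6, 190.2]
orientation: [0.0, 0.977, 0.212, -0.0]
force: [-0.1, 0.1, -2.0]
finger_gap: 54.3
gripper_force: 65.4
```

```bash
python3 - <<'E'
from h import *
c=read_camera("side");cv2.imwrite("pics/s5.png",cv2.resize(c["image"][80:240,60:320,::-1],None,fx=3,fy=3))
E
```

```text
(no output)
```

View pics/s5.png

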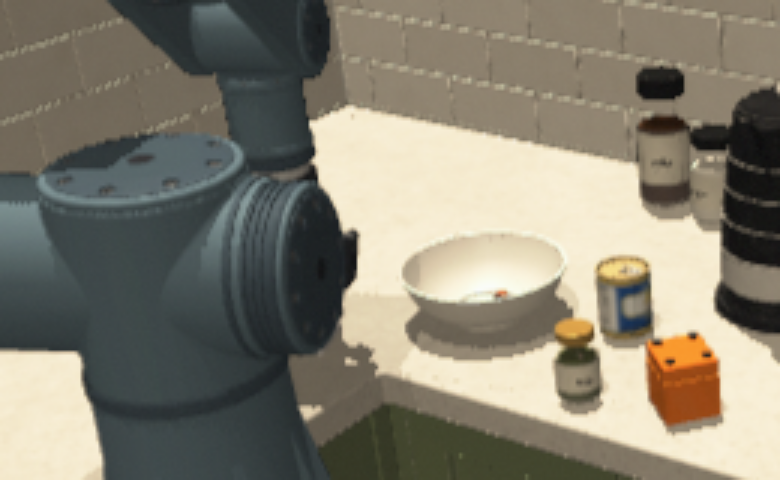

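The bowl hasn't moved and the copper end shows in it at (500,295). The box is hidden behind the arm, and the −2 N reading says its weight is still hanging. I'll lower it slightly until it touches.

Request:
play_rows:
  commands:
    - [1,0,0,0.0005,0,0,0]
    - [1,0,0,0.001,0,0,0]
    - [1,0,0,0.001,0,0,0]

```text
time_s: 14.15
tool_pos: [380.3, 305.7, 190.0]
orientation: [0.0, 0.977, 0.212, -0.0]
force: [-4.2, -2.1, 8.1]
finger_gap: 54.3
gripper_force: 66.6
```

Contact. I'll release and withdraw straight up.

Request:
play_rows:
  commands:
    - [0.2,0,0,0.0005,0,0,0]
    - [-0.2,0,0,0.0005,0,0,0]
    - [-1,0,0,0.0005,0,0,0]
    - [-1,0,0,0.0005,0,0,0]
    - [-1,0,0,0.0005,0,0,0]
    - [-1,0,0,0.0005,0,0,0]
    - [-1,0,0,-0.01,0,0,0]
    - [-1,0,0,-0.03,0,0,0]
    - [-1,0,0,-0.06,0,0,0]
    - [-1,0,0,-0.1,0,0,0]
    - [-1,0,0,-0.14,0,0,0]
    - [-1,0,0,-0.15,0,0,0]
    - [-1,0,0,-0.15,0,0,0]

```text
time_s: 15.78
tool_pos: [380.2, 305.6, 339.8]
orientation: [-0.0, 0.977, 0.212, 0.001]
force: [-1.0, -0.4, -0.4]
finger_gap: 85.7
gripper_force: 0.0
```

```bash
python3 - <<'E'
from h import *
s=readout.read_state();print(s["tool_pos"],s["time_s"],s["force"],s["finger_gap"])
c=read_camera("wrist");cv2.imwrite("pics/w6.png",c["image"][...,::-1])
for q in("battery_box","battery","bowl"):
  for r in boxes_of("wrist",q)[:2]: print(q,round(r["score"],2),w(c,r["location"]).round())
E
```

```text
[380.19627816 305.61967157 339.78486604] 15.775 [-0.98383417 -0.41027327 -0.43267352] 85.73236507486726
battery_box 0.97 [ 453. -101.   45.]
battery_box 0.64 [386. 307.  60.]
battery 0.87 [522. 169.  19.]
bowl 0.77 [528. 166.  29.]
```

View pics/w6.png

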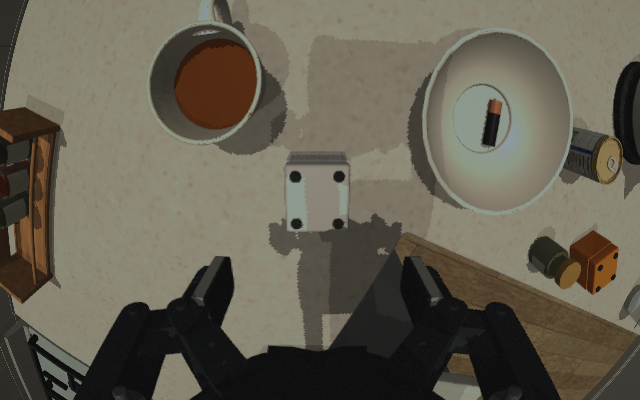

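The battery lies in the bowl at (491,122). The box stands upright and free on the worktop at (318,192).

```bash
python3 -c "
from rig import hand_in
print(hand_in())"
```

```text
the job is handed in; nothing more can be done
None
```

I've handed the job in: the last picture shows the battery in the bowl and the empty box released upside down on the worktop, about 19 cm from the bowl's centre; no verdict came back.

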